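Clip the batch-record cover shut

TASK

First swing the hinged cover of the sloping record stand fully shut against its board. Then take the black spring clip off the upright plate of the caddy by squeezing its tails, and clip it squarely onto the middle of the stand's sloping top edge, pushed well down, so that it grips cover and board together. Leave the bottles, beaker and bowl standing where they are.

Things in the scene. Friction and masses are not known exactly. Their poses are not given: they have to be found in the camera images.
- edge_mid (a point): Middle of the record stand's top edge, where the clip goes: half-way along it and half-way through the 7 mm of shut cover (4) plus steel board (3). Fixed to the board. z points up along the slope, 30 degrees (0.52 rad) from vertical; x is level, along the edge; y is square to the board, to its back, the side it leans to. Cover and board are 220 wide, end level at the top and reach 165 down the slope.
- stand: The sloping record stand. Origin on the table, below the hinge line at the foot of the board (16 up). Base 240 (x, along the hinge) by 150, 12 high, from 35 before (-y) to 115 behind the hinge. The board leans to +y; the two struts behind it end 70 below its top edge, measured upright.
- cover (a joint): Opening angle of the stand's cover, a flat grey frame with clear window (220 wide, 165 high, 4 thick) hinged along the foot of the board at its front (-y of edge_mid): 0 = flat on the board, grows as it swings to the front. Starts at 0.5 to 1.0 rad. Stiff hinge: stays where it is left, takes about 0.3 N m to move.
- cover_top (a point): Middle of the cover's top edge, 165 from its hinge line; moves with the cover. z points up along the cover from its hinge, x along the hinge, y to its back.
- clip_grip (a point): The black spring clip, at the middle of its two flat tails, 32 above its hinge pin. z points from jaws to tails, x is the way it opens and closes, y runs along the pin; both sides are alike. 24 wide (y), 84 long. Squeeze the tails' outer faces (they reach from 14 below to 14 above here). Starts on the caddy's plate, fully down, tails straight up. About 70 g.
- clip_pin (a point): The same clip, on its hinge pin, same axes. Tails end 46 above, jaw tips 38 below. The jaw pads lie 24 to 38 below and are parallel on a 7 mm edge. A steel stop lies 16 below: fully down, the edge touches it and the pin is 16 above the edge.
- lever_a (a joint): Angle of one clip lever (the other turns equally the other way): 0 on a 7 mm edge (45 mm over the tails' tops); -0.1 shut, nothing in the jaws; 0.26 squeezed fully, at a stop: tails parallel, 22 over their outer faces, jaws open 26 at the tips, 19 at the pads' upper ends. That takes about 13 N each side; it springs shut when let go.
- park (a point): Middle of the top edge of the white caddy's upright plate, 75 above the table. z is up, y runs along the edge, x is square to the plate. The plate is 7 thick, 160 long; the clip sits within 40 either side of here. The caddy's foot is 100 (x) by 170 (y), with rims 26 high.
- bottle_a: Bystander: white plastic bottle, 68 across, 180 tall (mm). Origin at the centre of its underside.
- bottle_b: Bystander: white plastic bottle, 68 across, 180 tall (mm). Origin at the centre of its underside.
- wash: Bystander: white bottle with a blue cap, 64 across, 160 tall (mm). Origin at the centre of its underside.
- amber_a: Bystander: small amber bottle, 44 across, 85 tall (mm). Origin at the centre of its underside.
- amber_b: Bystander: small amber bottle, 50 across, 100 tall (mm). Origin at the centre of its underside.
- beaker: Bystander: glass beaker, 76 across, 95 tall (mm). Origin at the centre of its underside.
- mortar: Bystander: white ceramic bowl, 100 across, 60 tall (mm). Origin at the centre of its underside.
Things that resemble listed ones, but are neither listed nor needed, are in the scene too. Of the things that look like the part that bears clip_grip, the middle-sized one is meant.

How it is judged:
On the way, in this order (a step that is already met when the one before it is completed fails the run):
1. the cover is swung shut against the board (value of joint cover below 0.06 rad), for 0.2 s.
2. the clip is squeezed open and taken off the caddy's plate (value of joint lever_a above 0.1 rad and distance of clip_pin from where it was at the start of the episode above 0.04 m), for 0.1 s.
At the end, for the whole second after the job is handed in: Cover shut within 0.04 rad; clip let go, at rest, gripping both (lever -0.04 to 0.06 rad), pin within 30 mm of mid edge, within 6 mm of the plates' plane, 8 to 26 mm above the edge; its z within 0.25 rad of the slope, its x within 0.3 rad of square to the board (value of joint cover below 0.04 rad and x of clip_pin in the frame of edge_mid between -0.03 and 0.03 m and y of clip_pin in the frame of edge_mid between -0.006 and 0.006 m and z of clip_pin in the frame of edge_mid between 0.008 and 0.026 m and angle between the z axis of clip_pin and the z axis of edge_mid, either way round below 0.25 rad and angle between the x axis of clip_pin and the y axis of edge_mid, either way round below 0.3 rad and value of joint lever_a between -0.04 and 0.06 rad and velocity of joint lever_a between -0.1 and 0.1 rad/s); the robot touches nothing.
It fails at once if a bottle, the beaker or the bowl is knocked over or shifted by more than 40 mm (distance of any of bottle_a, bottle_b, wash, amber_a, amber_b, beaker, mortar from where it was at the start of the episode above 0.04 m or angle between any of bottle_a, bottle_b, wash, amber_a, amber_b, beaker, mortar's own z axis and vertical above 0.5 rad).
It also fails if it takes over 58 s, if anything falls off the work surface, if the arm or the gripper's body presses on something with over 40 N, if the wrist force passes 120 N, or if a joint passes its speed limit or range.

ROBOT

A 6-joint arm with a two-finger parallel gripper is mounted at the origin on the work surface. World frame = base frame: x ahead of the robot, y to its left, z up, the work surface at z = 0. Lengths are in m, angles in rad, forces in N, time in s.
With the tool pointing down it reaches from about 0.25 to 0.775 m from the base axis. Payload 4 kg.
Tool frame: the origin (TCP) lies midway between the tips of the shut fingers; the grasp point (between the pads) lies 19 mm behind it; z points along the fingers, y is the direction in which the jaws open and shut (so a half turn about z gives the same grasp; the last joint's range is limited). The gripper opens to 94 mm and grips with 3 to 60 N. Pads are 16 mm wide; open, the fingers measure 119 mm over their backs; the gripper's body (75 mm by 177 mm) begins 78 mm behind the grasp point.
Start: joints at [-1.265, 0.087, 1.371, -0, 1.684, -0.103], TCP at [0.219, -0.505, 0.206] pointing down, gripper open.
Joint ranges: [-3.1, 3.1], [-0.76, 2.03], [0.27, 2.55], [-1.08, 4.22], [0.17, 2.65], [-2.57, 2.57]. Speed limits (rad/s): [2.79, 2.79, 3.14, 3.14, 3.14, 3.14].

INTERFACE

Orientations are given as [roll, pitch, yaw] about the fixed x, y, z axes, in that order (R = Rz(yaw) Ry(pitch) Rx(roll)).
In Python, from bench import robot, cams gives the robot as it stands.
- The arm moves only by the tool step_arm, never from a script. Its argument "plan" is a list that holds one entry, the list of rows, each a list of 5 numbers: the shift along the world's x, y, z in mm, then the turn about the world's z in rad, then the opening in per cent of the stroke, from 0 (shut) to 100 (fully open). In form: [[[tx, ty, tz, turn, fingers], ...]]. A call has 1 to 8 rows; each row is the pose to reach, as a shift and turn from the pose commanded when the call began; what a row does not reach only later rows make up. A row lasts 1/12 s, in which the tool goes at most 41.7 mm and 7.16 degrees, less where a joint would pass 70% of its speed; a pose out of reach is approached as far as the arm can. A call with a gripper value outside its range is refused whole. The fingers move at their own pace and stop on an object; the grip force is fixed at half the most. Time passes only in rows, so rows that repeat a pose let the fingers close. It gives the time, the measured TCP pose, the force and the opening at its end, in the units of the state.
- robot.get_obs(): the state, without advancing time (a new reading comes with each control period).
- cams.snapshot(name): name is "side" or "top"; returns a dict with "frame" (400x640x3 uint8, red, green, blue), "camera_matrix" (3x3 intrinsics, pixels), "origin" and "attitude" of the camera in the world. Camera axes: x right, y down, z forward; pixel columns grow to the right and rows downward; lengths in m; the calibration is good to about 2 mm. A picture is of the moment at which its call begins. There is no depth.
- robot.close_job(): hands the job in, once; it reports no verdict.
The state is a dict: "time": time; "joint_positions": joint angles; "qvel": joint speeds; "joint_torque": joint torques, N m; "tool_pos": TCP position; "ee_rot": TCP orientation; "wrist_force": force on the tool from outside, world axes, zero at the start; "wrist_torque": the same for the moment, N m; "width": finger opening in m.
Only numpy, scipy, OpenCV 4.12 (cv2) and the standard library are available. Lean on these libraries where they do the work, as an engineer would, in place of code of your own. Each camera call takes 0.05 s, during which the arm holds its last target. There are 200 camera calls.

## Working session

There is one attempt and no reset: what is moved stays moved. The work goes in short steps, Python scripts to look and compute and a tool call to move; the robot and the scene stay as the last step left them, time stands still between calls to the robot, and variables do not carry over. Pictures are saved under pics/ and viewed, about 8 in all and at most 12, crops included, and the job is handed in when it is done.

Besides the shell and the picture viewer there is one more tool, called after "Call:" in YAML: its name, and indented under it one key for each argument. step_arm: Moves the arm, as the interface text tells. Its arguments: {"type":"object","properties":{"plan":{"type":"array"}},"required":["plan"]}

```bash
ls; mkdir -p pics; cat > h.py <<'E'
import numpy as np, cv2
from bench import robot, cams
def snap(n,f):
    s=cams.snapshot(n); cv2.imwrite(f'pics/{f}.png',s['frame'][:,:,::-1]); return s
E
python3 - <<'E'
from h import *
a=snap('side','s0');b=snap('top','t0')
for s in(a,b): print(s['camera_matrix'],s['origin'],s['attitude'])
print(robot.get_obs())
E
```

```text
pics
[[472.38498416   0.         325.04836799]
 [  0.         472.38498416 196.29954635]
 [  0.           0.           1.        ]] [-0.06331408  0.81057903  0.87963448] [-2.21267276  0.00280593 -2.43979037]
[[509.510554     0.         312.05273048]
 [  0.         509.510554   199.63594799]
 [  0.           0.           1.        ]] [ 0.38112639 -0.01975228  1.50893486] [-3.00628744  0.0030254  -1.59290026]
{'time': 0.1, 'joint_positions': array([-1.26511855e+00,  8.79043605e-02,  1.37210683e+00,  1.87984848e-05,
        1.68362213e+00, -1.03092505e-01]), 'qvel': array([-0.00010118, -0.00161497, -0.00442737,  0.00047669, -0.00112677,
       -0.00151015]), 'joint_torque': array([ 2.17719346e-03, -3.41253233e+01, -3.03302658e+01,  7.19848112e-02,
        3.04152304e-02, -9.35265689e-05]), 'tool_pos': array([ 0.21846761, -0.50419952,  0.20440665]), 'ee_rot': array([-3.13956475e+00, -2.28588374e-04,  4.08772148e-01]), 'wrist_force': array([ 0.14495841, -0.04202245, -0.03717937]), 'wrist_torque': array([ 0.05668743, -0.01512226,  0.00804242]), 'width': 0.09370739875380191}
```

View pics/s0.png

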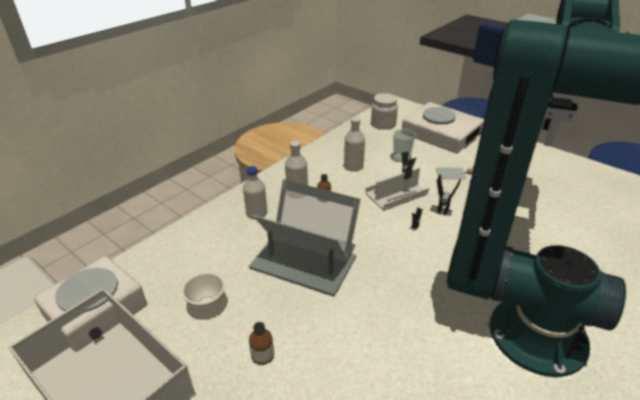

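View pics/t0.png

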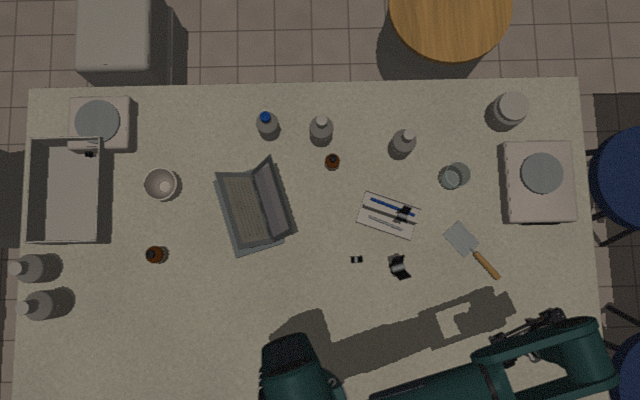

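The side view shows the stand at about (310,230), the caddy at (397,185) with the clip on it at (408,165), and loose clips at (445,200) and (417,218). In the top view the stand is at (255,205), and the caddy is at (388,215) with the clip at (403,213).

```bash
python3 - <<'E'
import cv2,numpy as np
t=cv2.imread('pics/t0.png');s=cv2.imread('pics/s0.png')
g=lambda c,w,h:np.clip(cv2.resize(c,(w,h),interpolation=cv2.INTER_CUBIC).astype(float)*1.5,0,255).astype('uint8')
# top: x 205..305,y150..260 ; x 350..425,y185..285
A=g(t[150:260,205:305],400,440);B=g(t[185:255,350:430],400,350)
c=np.zeros((440,800,3),'uint8');c[:,:400]=A;c[:350,400:]=B;cv2.imwrite('pics/t0c.png',c)
A=g(s[170:300,240:370],400,400);B=g(s[140:220,360:440],400,400)
cv2.imwrite('pics/s0c.png',np.hstack([A,B]))
E
```

```text
(no output)
```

View pics/t0c.png

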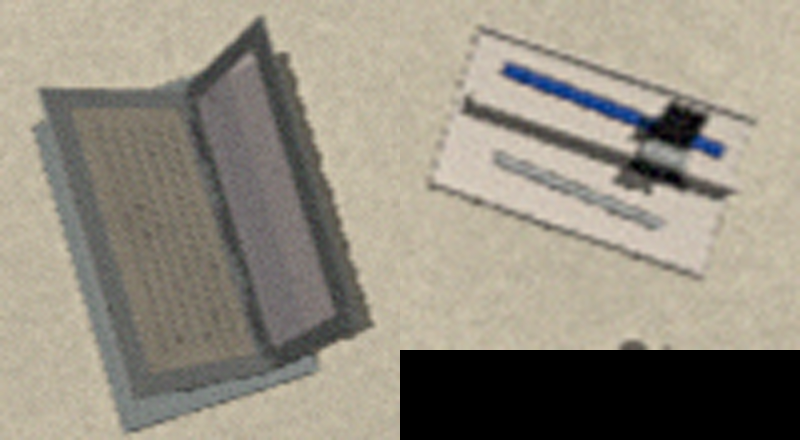

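View pics/s0c.png

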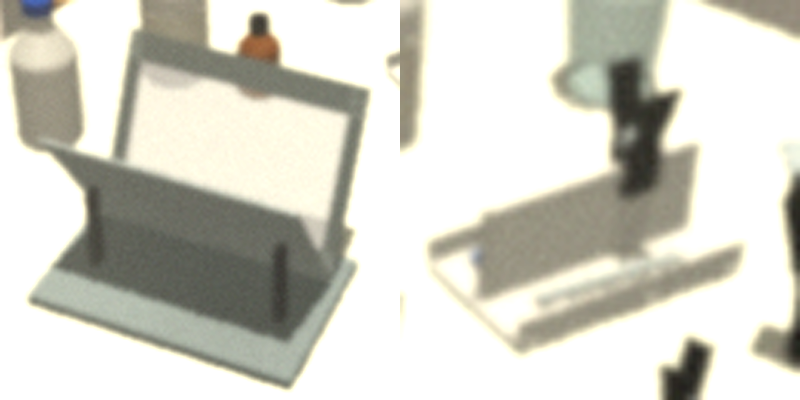

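Both crops are clear enough to fit. In the top view the board's top corners are at (215.5,172) and (238,248), and the cover's are at (271,154) and (298,231). The clip's tails sit near (408,205) and (396,221). The side view shows the same features, so I'll fit models to these points.

```bash
cat >> h.py <<'E'
from scipy.spatial.transform import Rotation as Ro
from scipy.optimize import least_squares
K={'side':(np.array([[472.385,0,325.048],[0,472.385,196.3],[0,0,1]]),np.array([-0.06331408,0.81057903,0.87963448]),[-2.21267276,0.00280593,-2.43979037]),
'top':(np.array([[509.51,0,312.053],[0,509.51,199.636],[0,0,1]]),np.array([0.38112639,-0.01975228,1.50893486]),[-3.00628744,0.0030254,-1.59290026])}
def proj(c,P):
    k,o,a=K[c]; R=Ro.from_euler('xyz',a).as_matrix()
    q=(np.atleast_2d(P)-o)@R@k.T; return q[:,:2]/q[:,2:]
def w(p,P): return Ro.from_euler('z',p[2]).apply(P)+[p[0],p[1],0]
def ray(c,uv,z):
    k,o,a=K[c]; d=Ro.from_euler('xyz',a).as_matrix()@np.linalg.inv(k)@[*uv,1]; return o+d*(z-o[2])/d[2]
E
cat > fit.py <<'E'
from h import *
S6=np.pi/6
def bd(x,l,q=0,n=0): a=S6-q; return [x,l*np.sin(a)+n*np.cos(a),.016+l*np.cos(a)-n*np.sin(a)]
obs=[('top','B1',215.5,172),('top','B0',238.25,248.25),('top','f',284.2,242.5),('top','k1',213.75,181.25),('top','k0',236.75,258),
('top','C1',270.75,154.25),('top','C0',298,231.25),('side','B1',253.65,215.5),('side','C1',284.5,179.75),('side','C0',360.2,199.9),
('side','k1',249.75,267.5),('side','k0',334.2,295.8),('side','f',355.4,256.1)]
def pts(p):
    q=p[3];d=dict(B1=bd(.11,.165),B0=bd(-.11,.165),f=[-.12,-.035,.012],k1=[.12,.115,.012],k0=[-.12,.115,.012],C1=bd(.11,.165,q),C0=bd(-.11,.165,q))
    return {k:w(p,[v])[0] for k,v in d.items()}
def res(p): 
    P=pts(p); return np.concatenate([proj(c,P[n])[0]-[u,v] for c,n,u,v in obs])
g=ray('top',(252,205),.016)
r=least_squares(res,[g[0],g[1],.29,.8],loss='soft_l1')
print('stand',r.x.round(4));print(res(r.x).reshape(-1,2).round(1).tolist())
em=w(r.x,[bd(0,.165)])[0];print('edge_mid',em)
P=pts(r.x);print('cover top',P['C0'],P['C1'])
co=[('top',0,366,190.6),('top',1,421,209.4),('top',2,356.4,222),('top',3,410.6,240.4),('top',4,363.6,206),('top',5,417,223.4)]
CP=[[.05,.085,.026],[.05,-.085,.026],[-.05,.085,.026],[-.05,-.085,.026],[0,.08,.075],[0,-.08,.075]]
for s0 in(obs and [0]):
    rc=lambda p:np.concatenate([proj(c,w(p,[CP[n]]))[0]-[u,v] for c,n,u,v in co])
    g=ray('top',(388,215),.05); rr=least_squares(rc,[g[0],g[1],-.3],loss='soft_l1')
print('caddy',rr.x.round(4));print(rc(rr.x).reshape(-1,2).round(1).tolist())
for s in(-.04,-.03,-.02,-.01,0):
    M=w(rr.x,[[.0215,s,.137],[-.0215,s,.137],[0,s,.054]]);print(s,w(rr.x,[[0,s,.123]]).round(4),proj('top',M).round(1).tolist(),proj('side',M).round(1).tolist())
E
python3 fit.py
```

```text
stand [0.5645 0.1326 0.2898 1.0249]
[[-1.6, -0.1], [-0.8, 1.7], [-0.0, 0.2], [-1.7, 0.1], [-1.5, 0.5], [0.4, -0.6], [-2.2, -0.2], [-0.1, -1.1], [-0.1, -0.8], [1.6, -1.3], [-0.7, -2.3], [1.1, -2.1], [1.8, -2.3]]
edge_mid [0.54090698 0.21164543 0.15889419]
cover top [0.48173249 0.02516368 0.16069823] [0.69255721 0.08803608 0.16069823]
caddy [ 0.5302 -0.2411 -0.3525]
[[-0.2, -0.1], [0.0, -0.3], [-1.2, 0.6], [0.2, 1.1], [0.2, -1.0], [0.7, -0.2]]
-0.04 [[ 0.5164 -0.2786  0.123 ]] [[410.6, 208.9], [405.8, 223.9], [402.9, 219.3]] [[408.5, 150.2], [417.5, 156.8], [410.1, 176.4]]
-0.03 [[ 0.5199 -0.2692  0.123 ]] [[407.1, 207.7], [402.3, 222.7], [399.5, 218.2]] [[405.9, 151.1], [414.8, 157.7], [407.5, 177.4]]
-0.02 [[ 0.5233 -0.2598  0.123 ]] [[403.5, 206.5], [398.7, 221.5], [396.2, 217.1]] [[403.2, 152.0], [412.1, 158.6], [404.9, 178.3]]
-0.01 [[ 0.5268 -0.2504  0.123 ]] [[400.0, 205.3], [395.2, 220.3], [392.9, 216.0]] [[400.5, 152.8], [409.4, 159.5], [402.2, 179.2]]
0 [[ 0.5302 -0.2411  0.123 ]] [[396.5, 204.2], [391.7, 219.1], [389.6, 214.8]] [[397.8, 153.7], [406.7, 160.4], [399.6, 180.1]]
```

Call:
step_arm:
  plan:
    - [[386, 503, 10, -0.12, 0], [386, 503, 10, -0.12, 0], [386, 503, 10, -0.12, 0], [386, 503, 10, -0.12, 0], [386, 503, 10, -0.12, 0], [386, 503, 10, -0.12, 0], [386, 503, 10, -0.12, 0], [386, 503, 10, -0.12, 0]]

```text
time: 0.77
tool_pos: [0.4219, -0.2386, 0.2104]
ee_rot: [-3.141, 0.0, 0.289]
wrist_force: [0.1, 0.3, -0.8]
width: 0.0441
```

Call:
step_arm:
  plan:
    - [[182, 237, 0, 0, 0], [182, 237, 0, 0, 0], [182, 237, 0, 0, 0], [182, 237, 0, 0, 0], [182, 237, 0, 0, 0], [182, 237, 0, 0, 0], [182, 237, 0, 0, 0], [182, 237, 0, 0, 0]]

```text
time: 1.43
tool_pos: [0.6054, 0.002, 0.2088]
ee_rot: [-3.138, 0.0, 0.295]
wrist_force: [-1.1, 0.0, 0.2]
width: 0.0003
```

Call:
step_arm:
  plan:
    - [[0, 0, -40, 0, 0], [0, 0, -80, 0, 0], [0, 0, -80, 0, 0], [0, 0, -80, 0, 0]]

```text
time: 1.77
tool_pos: [0.6003, -0.0036, 0.1269]
ee_rot: [-3.138, 0.009, 0.289]
wrist_force: [0.3, 0.2, -0.2]
width: 0.0006
```

```bash
python3 - <<'E'
from h import *
a=snap('side','s1');b=snap('top','t1')
g=lambda c,w,h:np.clip(cv2.resize(c,(w,h),interpolation=cv2.INTER_CUBIC).astype(float)*1.4,0,255).astype('uint8')[:,:,::-1]
cv2.imwrite('pics/c1.png',np.hstack([g(a['frame'][150:300,230:380],400,400),g(b['frame'][130:280,190:340],400,400)]))
print(robot.get_obs()['tool_pos'])
E
```

```text
[ 0.60465053 -0.00422132  0.13345988]
```

View pics/c1.png

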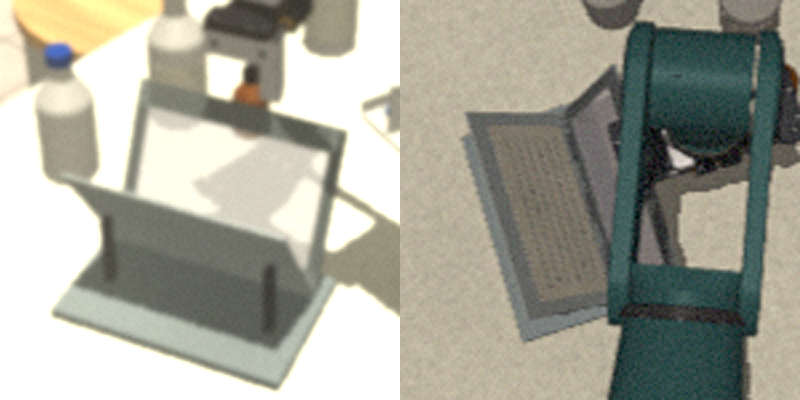

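The tool is down on the front side of the cover, at about (250,60) in the left panel, and clear of the bottles. Next I push the cover shut along the stand's +y.

Call:
step_arm:
  plan:
    - [[-6, 19, 0, 0, 0], [-11, 38, 0, 0, 0], [-17, 57, 0, 0, 0], [-23, 77, 0, 0, 0], [-29, 96, 0, 0, 0], [-34, 115, 0, 0, 0], [-40, 134, 0, 0, 0], [-43, 144, 0, 0, 0]]

```text
time: 2.53
tool_pos: [0.5627, 0.1417, 0.1359]
ee_rot: [3.14, -0.009, 0.289]
wrist_force: [1.2, -1.3, 0.3]
width: 0.0003
```

Call:
step_arm:
  plan:
    - [[-3, 10, 0, 0, 0], [-6, 19, 0, 0, 0], [-7, 24, 0, 0, 0], [-8, 27, 0, 0, 0], [-8, 27, 0, 0, 0]]

```text
time: 2.95
tool_pos: [0.5523, 0.1679, 0.131]
ee_rot: [-3.141, -0.0, 0.289]
wrist_force: [-0.1, 0.7, -0.1]
width: 0.0002
```

Call:
step_arm:
  plan:
    - [[-1, 4, 0, 0, 0], [-2, 8, 0, 0, 0], [-2, 8, 0, 0, 0]]

```text
time: 3.2
tool_pos: [0.5501, 0.1758, 0.1305]
ee_rot: [-3.141, 0.001, 0.289]
wrist_force: [0.5, -0.3, 0.3]
width: 0.0007
```

Call:
step_arm:
  plan:
    - [[-1, 2, 0, 0, 0], [-1, 4, 0, 0, 0], [-1, 4, 0, 0, 0]]

```text
time: 3.45
tool_pos: [0.5491, 0.1797, 0.1307]
ee_rot: [-3.141, 0.0, 0.289]
wrist_force: [0.4, 0.1, 1.5]
width: 0.0004
```

Call:
step_arm:
  plan:
    - [[0, 2, 0, 0, 0], [-1, 3, 0, 0, 0], [-1, 3, 0, 0, 0]]

```text
time: 3.7
tool_pos: [0.5483, 0.1827, 0.1308]
ee_rot: [-3.141, -0.0, 0.289]
wrist_force: [0.4, -0.7, -0.4]
width: 0.0004
```

Call:
step_arm:
  plan:
    - [[0, 2, 0, 0, 0], [-1, 3, 0, 0, 0], [-1, 3, 0, 0, 0]]

```text
time: 3.95
tool_pos: [0.5482, 0.1831, 0.1309]
ee_rot: [3.136, -0.001, 0.288]
wrist_force: [2.4, -6.4, -0.1]
width: 0.0004
```

```bash
python3 - <<'E'
from h import *
a=snap('side','s2');b=snap('top','t2')
g=lambda c,w,h:np.clip(cv2.resize(c,(w,h),interpolation=cv2.INTER_CUBIC).astype(float)*1.4,0,255).astype('uint8')[:,:,::-1]
cv2.imwrite('pics/c2.png',np.hstack([g(a['frame'][150:300,230:380],400,400),g(b['frame'][130:280,190:340],400,400)]))
o=robot.get_obs();print(o['tool_pos'],o['wrist_force'],o['time'])
E
```

```text
[0.54821622 0.18314413 0.13088179] [ 3.28270777 -6.72347873 -0.22385238] 4.05
```

View pics/c2.png

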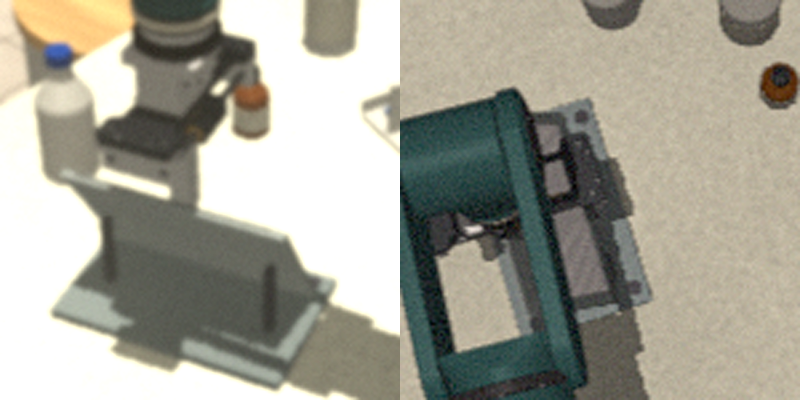

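The cover looks shut: its frame lies along the board, and I get about 7 N of contact. One more light press, then I retreat.

Call:
step_arm:
  plan:
    - [[-1, 2, 0, 0, 0], [-1, 3, 0, 0, 0], [-1, 3, 0, 0, 0], [-1, 3, 0, 0, 0]]

```text
time: 4.38
tool_pos: [0.5482, 0.1833, 0.1309]
ee_rot: [3.131, -0.0, 0.286]
wrist_force: [3.3, -11.3, -0.2]
width: 0.0004
```

Call:
step_arm:
  plan:
    - [[3, -10, 5, 0, 0], [8, -40, 30, 0, 0], [14, -70, 65, 0, 0], [14, -100, 90, 0, 60], [14, -140, 90, 0, 80], [0, -180, 90, 0, 85], [0, -220, 90, 0.1, 85], [-10, -260, 90, 0.2, 85]]

```text
time: 5.05
tool_pos: [0.5367, -0.0729, 0.2213]
ee_rot: [3.141, -0.002, 0.495]
wrist_force: [1.2, -0.7, 0.7]
width: 0.0303
```

```bash
python3 - <<'E'
from h import *
o=robot.get_obs();p=o['tool_pos'];print(p,o['ee_rot'],o['width'])
s=-.026
for T in [(.5302,-.2411)]:
    c=w([*T,-.3525],[[0,s,.123]])[0]; print(c, (c-p)*1000, np.pi/2-.3525-o['ee_rot'][2])
E
```

```text
[ 0.53669557 -0.07288723  0.22134279] [ 3.14135577e+00 -2.40078274e-03  4.94523952e-01] 0.030322796471884895
[ 0.52122363 -0.26550133  0.123     ] [ -15.47194278 -192.61409254  -98.34278687] 0.7237723748629803
```

Call:
step_arm:
  plan:
    - [[-15, -192, 0, 0.72, 80], [-15, -192, 0, 0.72, 80], [-15, -192, 0, 0.72, 80], [-15, -192, 0, 0.72, 80], [-15, -192, 0, 0.72, 80], [-15, -192, 0, 0.72, 80], [-15, -192, -40, 0.72, 80], [-15, -192, -60, 0.72, 80]]

```text
time: 5.72
tool_pos: [0.5211, -0.2641, 0.1591]
ee_rot: [3.142, -0.002, 1.208]
wrist_force: [-0.1, -0.1, -1.0]
width: 0.0747
```

```bash
python3 - <<'E'
from h import *
a=snap('side','s3');b=snap('top','t3')
g=lambda c,w,h:np.clip(cv2.resize(c,(w,h),interpolation=cv2.INTER_CUBIC).astype(float)*1.4,0,255).astype('uint8')[:,:,::-1]
cv2.imwrite('pics/c3.png',np.hstack([g(a['frame'][90:210,350:470],400,400),g(b['frame'][130:280,190:340],400,400)]))
o=robot.get_obs();print(o['tool_pos'],o['ee_rot'],o['width'],o['time'])
E
```

```text
[ 0.51904899 -0.26208324  0.15589769] [-3.13259404e+00 -3.07239331e-03  1.20837503e+00] 0.07512861452747986 5.8167
```

View pics/c3.png

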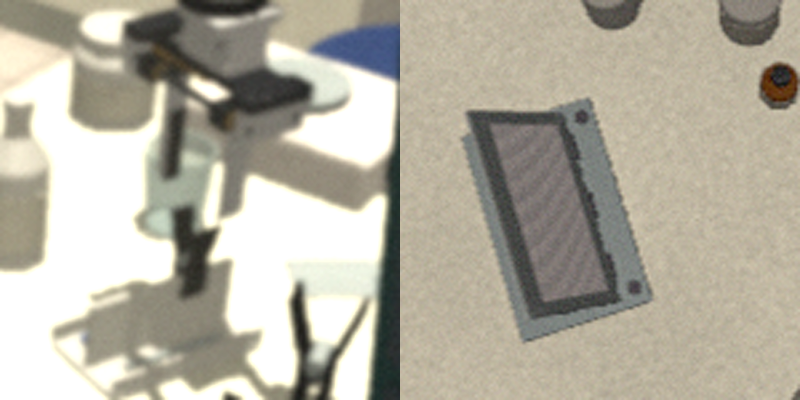

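```bash
python3 - <<'E'
from h import *
p=np.array([.519,-.2621,.156]); yd=np.array([np.cos(-.3625),np.sin(-.3625),0])
print(proj('side',[p,p+.0375*yd,p-.0375*yd,p+.05*yd,p-.05*yd]).round(1).tolist())
for s in(-.03,-.026,-.022):
    M=w([.5302,-.2411,-.3525],[[.0215,s,.137],[-.0215,s,.137],[0,s,.054]]);print(s,proj('side',M).round(1).tolist())
E
```

```text
[[410.0, 149.9], [402.3, 144.3], [417.9, 155.8], [399.8, 142.4], [420.6, 157.8]]
-0.03 [[405.9, 151.1], [414.9, 157.7], [407.5, 177.4]]
-0.026 [[404.8, 151.4], [413.8, 158.1], [406.5, 177.7]]
-0.022 [[403.8, 151.8], [412.7, 158.4], [405.4, 178.1]]
```

Call:
step_arm:
  plan:
    - [[0, 0, -20, 0.01, 80], [0, 0, -40, 0.01, 80], [0, 0, -53, 0.01, 80], [0, 0, -53, 0.01, 80], [0, 0, -53, 0.01, 80]]

```text
time: 6.23
tool_pos: [0.5219, -0.2634, 0.1089]
ee_rot: [3.141, -0.0, 1.219]
wrist_force: [0.3, -1.3, 0.2]
width: 0.0753
```

Call:
step_arm:
  plan:
    - [[-1, -2, -2, 0, 50], [-1, -2, -2, 0, 30], [-1, -2, -2, 0, 10], [-1, -2, -2, 0, 0], [-1, -2, -2, 0, 0], [-1, -2, -2, 0, 0], [-1, -2, -2, 0, 0], [-1, -2, -2, 0, 0]]

```text
time: 6.9
tool_pos: [0.5222, -0.2665, 0.1104]
ee_rot: [3.135, 0.001, 1.219]
wrist_force: [-1.0, 1.9, 16.1]
width: 0.0253
```

Call:
step_arm:
  plan:
    - [[0, 0, 0, 0, 0], [0, 0, 0, 0, 0], [0, 0, 0, 0, 0]]

```text
time: 7.15
tool_pos: [0.5234, -0.2669, 0.1108]
ee_rot: [3.131, 0.001, 1.219]
wrist_force: [1.4, -0.1, 11.3]
width: 0.0213
```

Call:
step_arm:
  plan:
    - [[0, 0, 4, 0, 0], [0, 0, 10, 0, 0], [0, 0, 25, 0, 0], [0, 0, 45, 0, 0], [0, 0, 70, 0, 0], [0, 0, 100, 0, 0], [0, 0, 120, 0, 0], [0, 0, 120, 0, 0]]

```text
time: 7.82
tool_pos: [0.5217, -0.2666, 0.2311]
ee_rot: [3.133, 0.002, 1.219]
wrist_force: [-0.9, -0.3, 0.2]
width: 0.0212
```

```bash
python3 - <<'E'
from h import *
a=snap('side','s4')
g=lambda c,w,h:np.clip(cv2.resize(c,(w,h),interpolation=cv2.INTER_CUBIC).astype(float)*1.4,0,255).astype('uint8')[:,:,::-1]
cv2.imwrite('pics/c4.png',g(a['frame'][60:210,350:470],480,600))
o=robot.get_obs();print(o['tool_pos'],o['ee_rot'],o['width'],o['time'],o['wrist_force'])
print(proj('side',[o['tool_pos'],o['tool_pos']+[0,0,.019],o['tool_pos']-[0,0,.013]]))
E
```

```text
[ 0.52102783 -0.26608912  0.22799878] [3.13749401e+00 1.02369557e-03 1.21878353e+00] 0.020850783088942365 7.8667 [-0.3282264   0.0074192  -1.47052818]
[[412.73060062 127.47966503]
 [413.45663644 121.52650729]
 [412.24084618 131.49542489]]
```

View pics/c4.png

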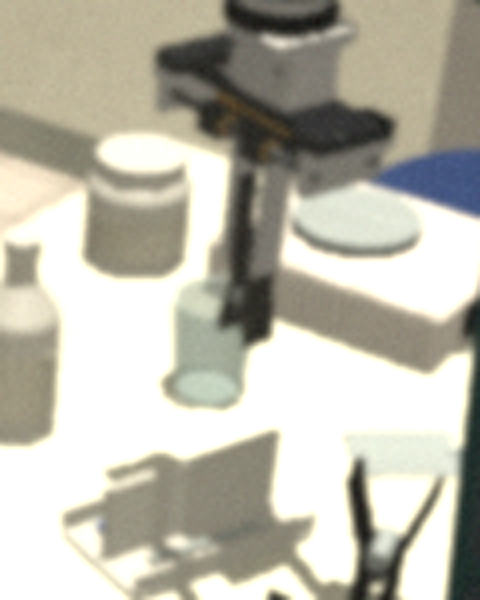

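The clip is held squeezed, with its open jaws at (232,325) and (258,340) in the crop, and the caddy is empty. I'll carry it over the stand's edge.

Call:
step_arm:
  plan:
    - [[0, 40, 20, -0.1, 0], [20, 475, 35, -0.93, 0], [20, 475, 35, -0.93, 0], [20, 475, 35, -0.93, 0], [20, 475, 35, -0.93, 0], [20, 475, 35, -0.93, 0], [20, 475, 35, -0.93, 0], [20, 475, 35, -0.93, 0]]

```text
time: 8.53
tool_pos: [0.5316, 0.0407, 0.2512]
ee_rot: [-3.14, 0.005, 0.31]
wrist_force: [-0.0, -0.6, -0.5]
width: 0.0213
```

```bash
python3 - <<'E'
from h import *
o=robot.get_obs();print(o['tool_pos'],o['ee_rot'],o['width']);print((np.array([.5415,.2097,.245])-o['tool_pos'])*1000,.29-o['ee_rot'][2])
E
```

```text
[0.53159818 0.04066541 0.25121572] [-3.13992723  0.00522082  0.31023498] 0.02129260176968836
[  9.9018244  169.03459395  -6.2157171 ] -0.020234983792030647
```

Call:
step_arm:
  plan:
    - [[2, 40, 0, -0.02, 0], [5, 80, 0, -0.02, 0], [7, 120, 0, -0.02, 0], [9, 155, 0, -0.02, 0], [10, 169, 0, -0.02, 0], [10, 169, 0, -0.02, 0], [10, 169, 0, -0.02, 0]]

```text
time: 9.12
tool_pos: [0.5423, 0.2075, 0.252]
ee_rot: [3.14, 0.005, 0.297]
wrist_force: [0.2, -0.5, -1.0]
width: 0.0212
```

```bash
python3 - <<'E'
from h import *
a=snap('side','s5');snap('top','t5')
g=lambda c,w,h:np.clip(cv2.resize(c,(w,h),interpolation=cv2.INTER_CUBIC).astype(float)*1.4,0,255).astype('uint8')[:,:,::-1]
cv2.imwrite('pics/c5.png',g(a['frame'][150:270,245:365],600,600))
o=robot.get_obs();p=o['tool_pos'];print(p,o['ee_rot'],o['width'],o['time'])
print(proj('side',[p,p-[0,0,.013],p-[0,0,.018],p-[0,0,.051],p-[0,0,.058]]).round(1).tolist())
for dy in(0,.003): print(proj('side',w([.5645,.1326+0,.29],[[x,.0825+dy,.159] for x in(.11,0,-.11)])).round(1).tolist())
E
```

```text
[0.5429234  0.20626193 0.2532631 ] [3.14060048e+00 2.29839292e-03 2.94317396e-01] 0.02146121038990131 9.2167
[[293.3, 192.4], [293.6, 197.0], [293.7, 198.8], [294.3, 210.2], [294.4, 212.6]]
[[253.5, 214.4], [294.1, 226.1], [337.4, 238.5]]
[[252.9, 215.1], [293.5, 226.8], [336.9, 239.4]]
```

View pics/c5.png

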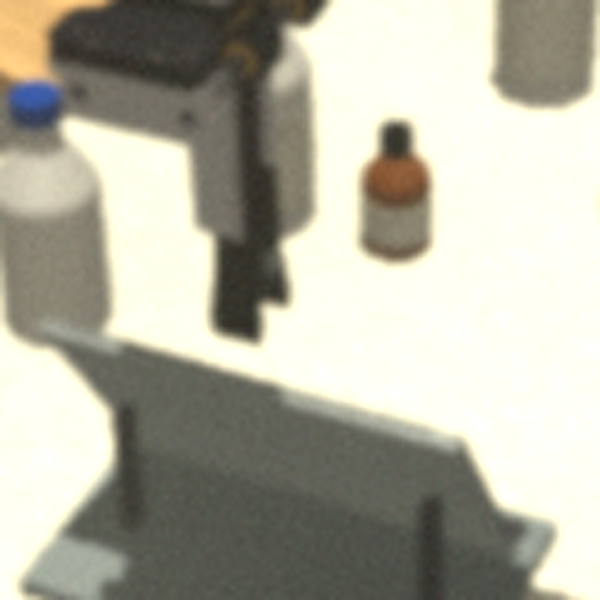

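Jaw tips are over the middle of the edge: back jaw at (237,332) and front jaw at (275,303) in the crop. The board's edge runs from (40,328) to (462,440) as predicted, and the pin is about 20 mm below the TCP. Next I descend.

Call:
step_arm:
  plan:
    - [[0, 0, -10, 0, 0], [0, 0, -20, 0, 0], [0, 0, -30, 0, 0], [0, 0, -30, 0, 0], [0, 0, -30, 0, 0]]

```text
time: 9.63
tool_pos: [0.5424, 0.2071, 0.2227]
ee_rot: [3.142, 0.003, 0.295]
wrist_force: [0.4, -0.1, 0.0]
width: 0.0216
```

Call:
step_arm:
  plan:
    - [[-1, 3, 0, 0, 0], [-1, 3, -5, 0, 0], [-1, 3, -10, 0, 0], [-1, 3, -14, 0, 0], [-1, 3, -14, 0, 0]]

```text
time: 10.05
tool_pos: [0.5415, 0.2108, 0.209]
ee_rot: [3.142, 0.002, 0.296]
wrist_force: [0.0, -0.8, -1.1]
width: 0.0212
```

Call:
step_arm:
  plan:
    - [[0, 0, -3, 0, 0], [0, 0, -6, 0, 0], [0, 0, -9, 0, 0], [0, 0, -9, 0, 0]]

```text
time: 10.38
tool_pos: [0.5418, 0.2107, 0.2005]
ee_rot: [3.141, 0.001, 0.296]
wrist_force: [-0.1, 0.7, -1.2]
width: 0.0212
```

Call:
step_arm:
  plan:
    - [[0, 0, -2, 0, 0], [0, 0, -3, 0, 0], [0, 0, -3, 0, 0]]

```text
time: 10.63
tool_pos: [0.5424, 0.2104, 0.1987]
ee_rot: [3.14, -0.001, 0.296]
wrist_force: [1.1, -2.6, -0.3]
width: 0.0217
```

```bash
python3 - <<'E'
from h import *
a=snap('side','s6')
g=lambda c,w,h:np.clip(cv2.resize(c,(w,h),interpolation=cv2.INTER_CUBIC).astype(float)*1.4,0,255).astype('uint8')[:,:,::-1]
cv2.imwrite('pics/c6.png',g(a['frame'][170:250,255:335],560,560))
o=robot.get_obs();p=o['tool_pos'];print(p,o['wrist_force'],o['width'],o['time'])
E
```

```text
[0.54245686 0.21039178 0.19868401] [-0.01384012 -1.83153425  0.58575816] 0.021301267582546083 10.6833
```

View pics/c6.png

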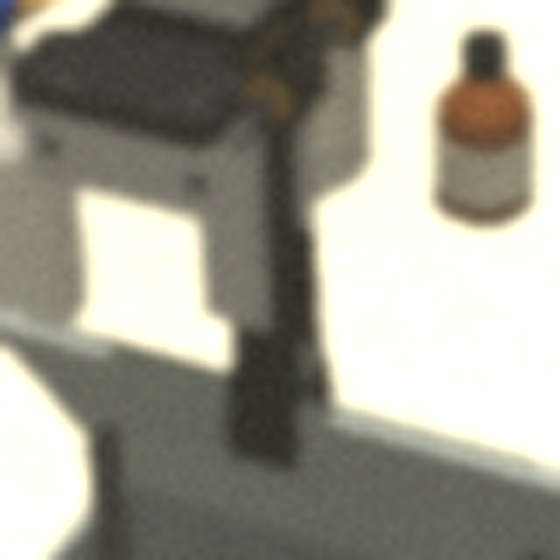

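The back jaw overlaps the board's back, from (240,370) to (260,462), and the front jaw is hidden in front of the cover, so the clip straddles the edge. I'll release it gradually while drifting backward, so the clip tilts onto the slope.

Call:
step_arm:
  plan:
    - [[0, 1, 0, 0, 28], [-1, 3, 0, 0, 34], [-2, 6, 0, 0, 40], [-3, 10, 0, 0, 46], [-4, 13, 0, 0, 52], [-5, 16, 0, 0, 60], [-5, 16, 0, 0, 60], [-5, 16, 0, 0, 60]]

```text
time: 11.35
tool_pos: [0.5367, 0.2278, 0.1983]
ee_rot: [-3.141, 0.0, 0.297]
wrist_force: [-0.7, 1.9, -0.3]
width: 0.0565
```

```bash
python3 - <<'E'
from h import *
a=snap('side','s7');b=snap('top','t7')
g=lambda c,w,h:np.clip(cv2.resize(c,(w,h),interpolation=cv2.INTER_CUBIC).astype(float)*1.4,0,255).astype('uint8')[:,:,::-1]
cv2.imwrite('pics/c7.png',g(a['frame'][170:250,255:335],560,560))
o=robot.get_obs();p=o['tool_pos'];print(p,o['wrist_force'],o['width'],o['time'])
E
```

```text
[0.53685418 0.2274965  0.19849566] [-0.72189213  1.81938968  0.43457912] 0.05662157101485752 11.45
```

View pics/c7.png

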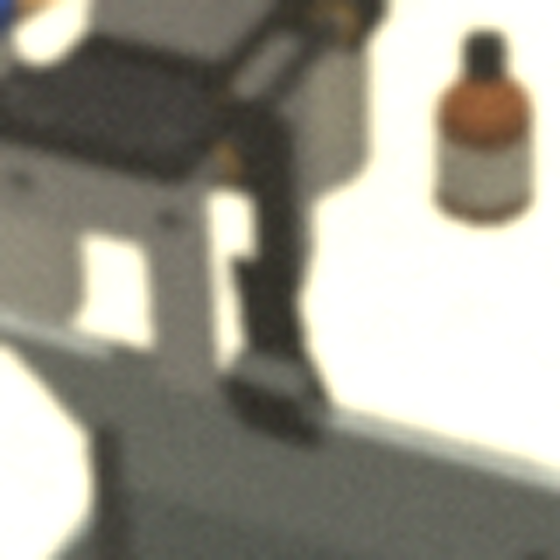

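The clip now bites the edge, with its pin area at (270,385) in the crop, and the back finger touches it lightly. I'll open fully and lift away to see.

Call:
step_arm:
  plan:
    - [[-1, 2, 0, 0, 80], [-1, 2, 0, 0, 95], [-1, 2, 0, 0, 95], [-1, 2, 0, 0, 95], [-1, 2, 0, 0, 95], [-1, 2, 20, 0, 95], [-1, 2, 50, 0, 95], [-1, 2, 80, 0, 95]]

```text
time: 12.12
tool_pos: [0.5355, 0.2284, 0.278]
ee_rot: [3.141, 0.003, 0.296]
wrist_force: [0.9, 0.6, -0.0]
width: 0.0895
```

Call:
step_arm:
  plan:
    - [[0, -10, 30, 0, 70], [0, -50, 30, 0, 40], [0, -90, 30, 0, 0], [0, -130, 30, 0, 0], [0, -170, 30, 0, 0], [0, -200, 30, 0, 0], [0, -200, 30, 0, 0]]

```text
time: 12.7
tool_pos: [0.536, 0.0235, 0.3085]
ee_rot: [3.139, 0.001, 0.288]
wrist_force: [-0.1, 0.6, 0.3]
width: 0.0457
```

```bash
python3 - <<'E'
from h import *
a=snap('side','s8');b=snap('top','t8')
g=lambda c,w,h:np.clip(cv2.resize(c,(w,h),interpolation=cv2.INTER_CUBIC).astype(float)*1.4,0,255).astype('uint8')[:,:,::-1]
cv2.imwrite('pics/c8.png',np.hstack([g(a['frame'][175:245,260:330],400,400),g(b['frame'][150:260,190:300],400,400)]))
o=robot.get_obs();p=o['tool_pos'];print(p,o['wrist_force'],o['width'],o['time'])
st=[.5645,.1326,.29]
for dy in(0,.003):
  for t in(S:=[np.pi/6]):
    for h in(.008,.016,.026):
      z=np.array([0,np.sin(t),np.cos(t)]);x=np.array([0,np.cos(t),-np.sin(t)]);E=np.array([0,.0825+dy,.159])
      P=[E+h*z,E+(h+.046)*z+.0215*x,E+(h+.046)*z-.0215*x,E+(h-.038)*z+.006*x,E+(h-.038)*z-.006*x]
      for c in('side','top'): print(dy,h,c,proj(c,w(st,P)).round(1).tolist())
E
```

```text
[0.53611191 0.02786654 0.30847482] [ 1.12342896 -0.05094518  0.59269087] 0.03791403366032583 12.8
0 0.008 side [[293.2, 224.8], [284.3, 225.9], [291.4, 208.9], [296.4, 232.9], [298.3, 228.4]]
0 0.008 top [[223.6, 210.7], [206.3, 214.3], [218.5, 208.9], [230.8, 210.6], [234.1, 209.2]]
0 0.016 side [[292.3, 223.6], [283.3, 224.6], [290.4, 207.5], [295.6, 231.7], [297.4, 227.2]]
0 0.016 top [[221.7, 210.8], [204.3, 214.5], [216.5, 209.1], [229.0, 210.8], [232.3, 209.3]]
0 0.026 side [[291.2, 222.0], [282.0, 223.0], [289.2, 205.7], [294.5, 230.2], [296.3, 225.6]]
0 0.026 top [[219.3, 211.0], [201.7, 214.7], [214.0, 209.3], [226.7, 211.0], [230.0, 209.5]]
0.003 0.008 side [[292.6, 225.6], [283.6, 226.7], [290.8, 209.7], [295.9, 233.6], [297.7, 229.1]]
0.003 0.008 top [[222.6, 211.0], [205.2, 214.6], [217.4, 209.3], [229.7, 210.9], [233.1, 209.5]]
0.003 0.016 side [[291.7, 224.3], [282.6, 225.4], [289.8, 208.3], [295.0, 232.4], [296.9, 227.9]]
0.003 0.016 top [[220.6, 211.2], [203.1, 214.8], [215.4, 209.5], [227.9, 211.1], [231.2, 209.7]]
0.003 0.026 side [[290.6, 222.7], [281.3, 223.8], [288.6, 206.5], [293.9, 231.0], [295.8, 226.4]]
0.003 0.026 top [[218.2, 211.4], [200.5, 215.1], [212.8, 209.7], [225.6, 211.3], [228.9, 209.9]]
```

View pics/c8.png

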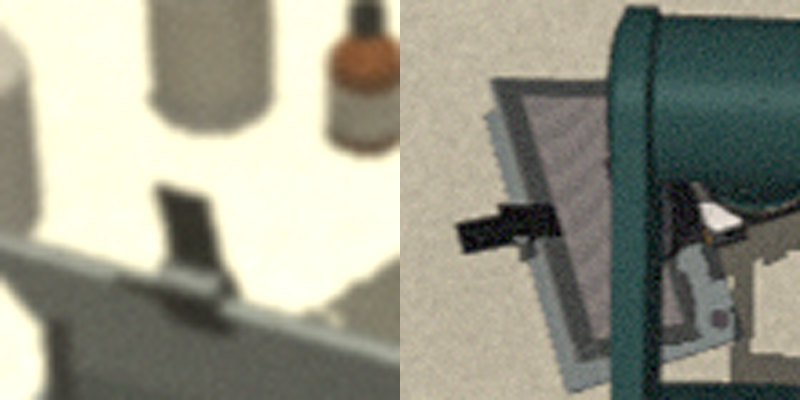

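The side view shows the clip tilted with the board: tail top at (185,188), pin at about (195,278), back jaw tip at about (205,328). In the top view it runs square across the edge from (460,235) to (557,220). Both agree with the model at a pin height of about 16 mm, near mid-edge, and the cover is flat on the board. The arm is clear, so I'm handing in.

```bash
python3 -c "
from h import *
print(robot.get_obs()['wrist_force']);print(robot.close_job())"
```

```text
[ 1.12342896 -0.05094518  0.59269087]
the job is handed in; nothing more can be done
None
```

The cover is shut and the clip is on the stand's top edge, gripping cover and board together. I handed the job in at about 12.8 s, and it reported no verdict.

- **Cover:** I pushed it shut until it resisted at about 11 N. The later pictures show it lying flat on the board.
- **Clip:** I squeezed it to its stop, took it off the caddy and set it upright over the edge, since the tool cannot tilt. I then let go while moving back, so the clip turned onto the slope by itself. I did not press it down further afterwards.
- **Last checks:** The clip lines up with the slope and sits square to the board, about 5 mm from mid-edge. The pin is roughly 16 mm above the edge, give or take about 5 mm. The arm was clear of everything, and I saw no bottle, beaker or bowl disturbed in the views I took, though none of them were measured.
- **Disagreement:** The two cameras differed by about 3–4 mm on how far back the board stands. The contact when pushing the cover agreed with the side camera, so I used that. I judged the cover's final angle and the clip's lever angle only by eye.

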